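# Close up the router-bit chest

### The arm

A 7-joint arm with a two-finger parallel gripper is mounted at the origin on the work surface. World frame = base frame: x ahead of the robot, y to its left, z up, the work surface at z = 0. Lengths are in m, angles in rad, forces in N, time in s.
With the tool pointing down it reaches from about 0.425 to 0.875 m from the base axis. Payload 4.7 kg.
Tool frame: the origin (TCP) lies between the finger pads; the fingertips stand ctrl.tip_reach ahead of it and the grasp point (between the pads) lies 5 mm behind it (ctrl.tip_reach is the distance from the TCP to the fingertips, in m); z points along the fingers, y is the direction in which the jaws open and shut (so a half turn about z gives the same grasp; the last joint's range is limited). The gripper opens to 87 mm and grips with 3 to 60 N. Pads are 19 mm wide; open, the fingers measure 117 mm over their backs; the gripper's body (75 mm by 190 mm) begins 51 mm behind the grasp point.
Start: joints at [-1.219, 0.321, -0.07, 1.45, 0.023, 1.371, -0.057], TCP at [0.215, 0.613, 0.237] pointing down, gripper open.
Joint ranges: [-2.86, 2.86], [-0.3, 2.09], [-1.38, 1.24], [0.06, 2.45], [-1.56, 4.7], [0.09, 2.05], [-2.69, 2.69]. Speed limits (rad/s): [2.57, 2.57, 3.14, 3.14, 3.14, 3.14, 3.14].

### API

Orientations are given as a rotation vector (axis times angle).
In Python, from bench import ctrl gives the robot as it stands.
- The arm moves only by the shell command python3 -m handwheel 'ROWS' [FORCE]. ROWS is JSON, a list of rows, each a list of 7 numbers: the shift along the tool's x, y, z in mm, then the turn, a rotation vector about the tool's x, y, z in rad, then the gripper's target within -1 to 1 (shut at 1, half-way at 0, fully open at -1). In form: [[dx, dy, dz, ax, ay, az, grip], ...]. A call has 1 to 12 rows; each row is the pose to reach, as a shift and turn from the pose commanded when the call began, along the tool's axes at that moment; what a row does not reach only later rows make up. A row lasts 1/8 s, in which the tool goes at most 62.5 mm and 10.7 degrees, less where a joint would pass 70% of its speed; a pose out of reach is approached as far as the arm can. A call with a gripper value outside its range is refused whole. The fingers move at their own pace and stop on an object; FORCE is the grip in N (left out, the last holds). Time passes only in rows, so rows that repeat a pose let the fingers close. It gives the time, the measured TCP pose, the force and the opening at its end, in the units of the state.
- ctrl.get_state(): the state, without advancing time (a new reading comes with each control period).
- ctrl.get_image(name): name is "scene" or "top" or "wrist"; returns the picture (400x640x3 uint8, red, green, blue); there is no depth.
- ctrl.camera_model(name): a dict with "mtx" (3x3 intrinsics, pixels), "xyz" and "orientation" of the camera in the world. Camera axes: x right, y up, looking along -z (the intrinsics and any distortion apply to the point x, -y, -z); pixel columns grow to the right and rows downward; lengths in m; the calibration is good to about 2 mm. A picture is of the moment at which its call begins: read the wrist's pose just before it. camera_model takes no time and is no camera call; for the wrist camera it gives the pose at the moment of the call.
- ctrl.close_job(): hands the job in, once; it reports no verdict.
The state is a dict: "time": time; "joint_positions": joint angles; "qd": joint speeds; "joint_torque": joint torques, N m; "position": TCP position; "tool_rot": TCP orientation; "ft_force": force on the tool from outside, world axes, zero at the start; "torque": the same for the moment, N m; "grip_width": opening from 0.0 (shut) to 1.0 (fully open).
Only numpy, scipy, OpenCV 4.12 (cv2) and the standard library are available. Lean on these libraries where they do the work, as an engineer would, in place of code of your own. Each camera call takes 0.05 s, during which the arm holds its last target.

### The job

The bit chest on the bench has been left open. With the fingertips, gently push both of its drawers fully home, and then push the lid over and down until it is shut. Grip nothing, do not lift the lid further open or pull a drawer further out, and leave the jar, the tape roll and the screwdriver where they are.

Things in the scene. Friction and masses are not known exactly. Their poses are not given: they have to be found in the camera images.
- chest: Low grey steel chest, fixed to the bench: 160 deep (x) by 270 wide (y) by 72 high without its lid. Origin: centre of its underside, on the bench top. Its x axis points from the front to the back (the robot stands at the front side, -x), y to the left seen from the robot, z up. Two drawers side by side fill the lower part of the front; above them is a shallow tray, covered by the lid.
- drawer_left (a joint): How far the left drawer (+y) stands open, in m: 0 is fully home, and it grows as the drawer comes out along the chest's -x. Starts at 0.035 to 0.075. Slides with about 2 N of friction and does not spring back.
- drawer_left_face (a point): Centre of the outer face of the left drawer's flat front (moves with the drawer). The front is 127 wide (y) and 44 high, from 5 to 49 above the bench, with a black flush recess as pull and no handle that stands out; behind it is an open tray 118 wide and 120 deep, its rim 48 above the bench (the inner side of the front is called drawer_left_c2). When home, this face lies 84 in front of the chest's origin (chest x = -0.084).
- drawer_right (a joint): The same for the right drawer (-y).
- drawer_right_face (a point): Centre of the outer face of the right drawer's front; as the left one (inner side: drawer_right_c2).
- lid (a joint): Angle of the lid in rad: 0 is shut (level, on the chest), it grows as the front edge rises; starts at 1.05 to 1.3, leaning back. It is hinged along the chest's back top edge. A stiff hinge (about 0.7 N m of friction) holds it wherever it is left; pushing it near its front edge takes about 2 to 7 N.
- lid_hinge (a point): Middle of the lid's hinge line, which runs along the chest's y: chest x = +0.080, 72 above the bench. The underside of the lid plate starts at this line.
- lid_edge (a point): Middle of the lid's free (front) edge, on the outer side. The lid is a grey plate 172 long from the hinge, 276 wide and 8 thick, with a 26 deep lip along the free edge on the inner side that hangs in front of the drawers' top when shut (the inner sides of plate and lip are called lid_c2 and lid_c3). Two ribs 2 high run front to back on the outer side, 70 left and right of the middle. Shut, this point is 80 above the bench and at chest x = -0.092.
- jar: Bystander: upright screw-top glass jar, 60 across, 85 high; origin at the centre of its underside. Stands to one side of the drawers.
- tape: Bystander: flat-lying tape roll (ring), 96 across, 25 high; origin at the centre of its underside. Lies to the other side of the drawers.
- screwdriver: Bystander: screwdriver lying on the bench beside the chest, further out to the right.

How it is judged:
On the way, in this order (a step that is already met when the one before it is completed fails the run):
1. both drawers are fully home while the lid is still open (value of joint each of drawer_left, drawer_right below 0.005 m and value of joint lid above 0.6 rad), for 0.2 s.
2. the lid is shut, the drawers still home (value of joint each of drawer_left, drawer_right below 0.005 m and value of joint lid below 0.05 rad), for 0.2 s.
At the end, for the whole second after the job is handed in: Both drawers are within 5 mm of fully home and the lid within 0.05 rad of level; jar, tape roll and screwdriver are within 20 mm of their starts and at rest (all of step 2 and linear speed of each of jar, tape, screwdriver below 0.01 m/s); the robot touches nothing.
It fails at once if the lid came down while a drawer was still out (over 10 mm) (value of joint lid below 0.6 rad and value of joint any of drawer_left, drawer_right above 0.01 m).
It fails at once if the lid was lifted further open (past 1.4 rad) or a drawer pulled further out (past 85 mm) (value of joint lid above 1.4 rad or value of joint any of drawer_left, drawer_right above 0.085 m).
It fails at once if the lid (over 2.5 rad/s) or a drawer (over 0.5 m/s) was slammed, or the chest pressed with over 120 N (velocity of joint lid below -2.5 rad/s or velocity of joint any of drawer_left, drawer_right below -0.5 m/s or contact force between the fingers and chest above 120 N).
It fails at once if the lid or a drawer was gripped or hooked from its inner side (contact force between the fingers and lid_c2 above 3 N or contact force between the fingers and lid_c3 above 3 N or contact force between the fingers and drawer_left_c2 above 3 N or contact force between the fingers and drawer_right_c2 above 3 N).
It fails at once if the jar, tape roll or screwdriver was moved or lifted by more than 20 mm, or the jar tipped (distance of any of jar, tape, screwdriver from where it was at the start of the episode above 0.02 m or angle between jar's own z axis and vertical above 0.3 rad).
It also fails if it takes over 67 s, if anything falls off the work surface, if the arm or the gripper's body presses on something with over 40 N, if the wrist force passes 120 N, or if a joint passes its speed limit or range.

## Working session

There is one attempt and no reset: what is moved stays moved. The work goes in short steps, Python scripts to look and compute and a shell command to move; the robot and the scene stay as the last step left them, time stands still between calls to the robot, and variables do not carry over. Pictures are saved under pics/ and viewed, and the job is handed in when it is done.

```bash
mkdir -p pics; ls; python3 - <<'E'
from bench import ctrl
import cv2
s=ctrl.get_state();print(s['time'],s['position'],s['tool_rot'],s['grip_width'],ctrl.tip_reach)
for n in("scene","top","wrist"):
    m=ctrl.camera_model(n);print(n,m)
    cv2.imwrite(f'pics/{n}0.png',ctrl.get_image(n)[:,:,::-1])
E
```

```text
pics
0.0 [0.21526497 0.61277367 0.23546022] [-5.27885356e-01 -3.09668449e+00  2.96015879e-03] 1.0025187616462774 0.014
scene {'mtx': array([[441.21126618,   0.        , 312.75790791],
       [  0.        , 441.21126618, 196.33252466],
       [  0.        ,   0.        ,   1.        ]]), 'xyz': array([ 0.53821624, -0.57270957,  0.85641781]), 'orientation': array([ 0.63768066, -0.0266509 , -0.07047551])}
top {'mtx': array([[505.74403954,   0.        , 313.97019082],
       [  0.        , 505.74403954, 201.10165461],
       [  0.        ,   0.        ,   1.        ]]), 'xyz': array([0.47433513, 0.0248408 , 1.26175254]), 'orientation': array([ 0.05381116, -0.07918578, -1.57102613])}
wrist {'mtx': array([[326.07469431,   0.        , 322.06861499],
       [  0.        , 326.07469431, 200.24470075],
       [  0.        ,   0.        ,   1.        ]]), 'xyz': array([0.14250901, 0.6381414 , 0.38419766]), 'orientation': array([-0.25016338, -0.17572583,  1.22442175])}
```

View pics/scene0.png

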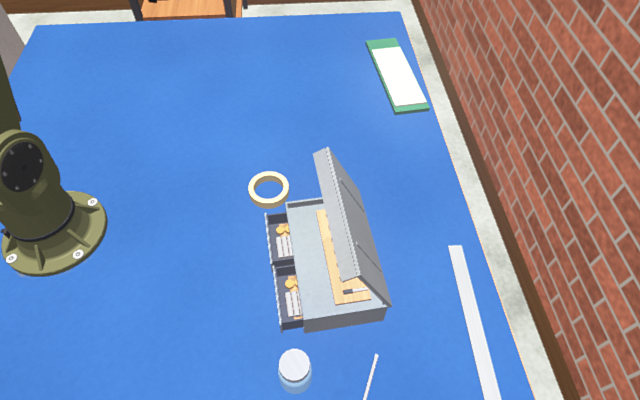

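View pics/top0.png

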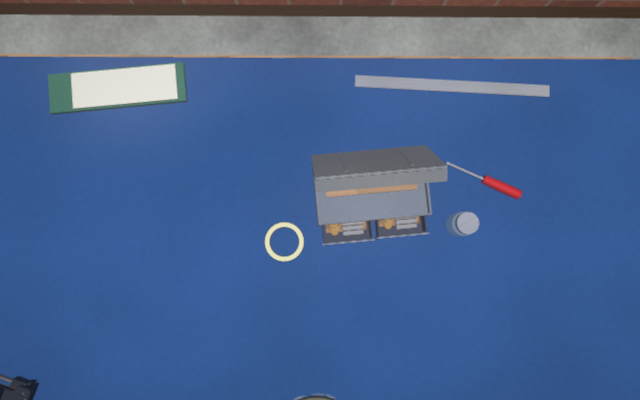

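Top view (up = +x, left = +y): the chest spans about columns 315–445 and rows 150–243. The tape is at (284,242), the jar at (465,223), and the screwdriver runs (448,163)–(520,190). I'll enlarge both views to pick points.

```bash
python3 - <<'E'
import cv2
a=cv2.imread('pics/top0.png')[140:260,260:460];cv2.imwrite('pics/topc.png',cv2.resize(a,None,fx=4,fy=4,interpolation=cv2.INTER_CUBIC))
a=cv2.imread('pics/scene0.png')[140:340,240:400];cv2.imwrite('pics/scenec.png',cv2.resize(a,None,fx=3,fy=3,interpolation=cv2.INTER_CUBIC))
E
```

```text
(no output)
```

View pics/topc.png

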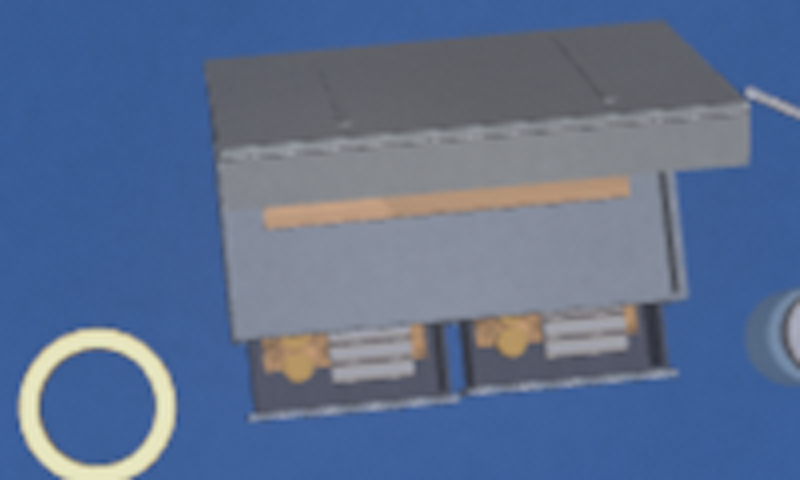

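View pics/scenec.png

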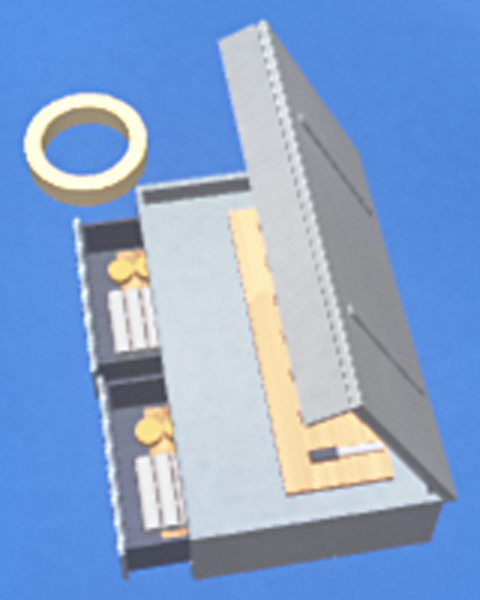

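```bash
cat > h.py <<'E'
import numpy as np
from scipy.spatial.transform import Rotation as R
from bench import ctrl
def ray(n,px,m=None):
    m=m or ctrl.camera_model(n)
    d=np.linalg.inv(m['mtx'])@[px[0],px[1],1]; d=np.array([d[0],-d[1],-d[2]])
    d=R.from_rotvec(m['orientation']).apply(d); return np.array(m['xyz']),d/np.linalg.norm(d)
def onz(n,px,z,m=None):
    o,d=ray(n,px,m); return o+d*(z-o[2])/d[2]
def tri(p,q):
    o1,d1=ray('top',p);o2,d2=ray('scene',q)
    A=np.stack([d1,-d2],1);t=np.linalg.lstsq(A,o2-o1,rcond=None)[0]
    a=o1+t[0]*d1;b=o2+t[1]*d2;return (a+b)/2,np.linalg.norm(a-b)
E
python3 - <<'E'
from h import *
np.set_printoptions(precision=4,suppress=True)
c=lambda p:(p[0]/4+260-.4,p[1]/4+140-.4)
s=lambda p:(p[0]/3+240-.3,p[1]/3+140-.3)
fl=onz('top',c((234,340)),.072);fr=onz('top',c((686,297)),.072)
print('front top',fl,fr,np.linalg.norm(fl-fr)); 
y=(fl-fr)/np.linalg.norm(fl-fr);x=np.array([y[1],-y[0],0]);yaw=np.arctan2(x[1],x[0]);print('yaw',yaw)
# scene
a=onz('scene',s((139,188)),.072);b=onz('scene',s((192,542)),.072);print('scene front',a,b,np.linalg.norm(a-b),np.arctan2(-(a-b)[0],(a-b)[1]))
C=(fl+fr)/2+.08*x;C2=(a+b)/2+.08*x;print('C',C,C2)
def rel(p,C=C): d=p-C;return np.array([d@x,d@y,p[2]])
for n,p,q in(('L',(250,418),(458,400)),('R',(468,392),(677,374))):
    for z in p,q: print('drawer',n,rel(onz('top',c(z),.049)))
for n,p in(('L',(76,222)),('L',(97,380)),('R',(104,385)),('R',(126,567))):
    print('sc drawer',n,rel(onz('scene',s(p),.049),C2))
for p,q in(((222,155),(263,22)),((748,103),(357,405))):
    P,e=tri(c(p),s(q));r=rel(P);print('lid',P,e,r,np.arctan2(P[2]-.08,.08-r[0]))
print('tape',onz('top',(284,242),.025),'jar',onz('top',(467,223),.085))
E
```

```text
front top [ 0.5198 -0.0041  0.072 ] [ 0.5449 -0.2715  0.072 ] 0.2685557447570292
yaw 0.09342153714244279
scene front [ 0.5241 -0.005   0.072 ] [ 0.5462 -0.2736  0.072 ] 0.26954009651554056 0.08228393242255062
C [ 0.612  -0.1303  0.072 ] [ 0.6148 -0.1318  0.072 ]
drawer L [-0.1265  0.1286  0.049 ]
drawer L [-0.1276  0.0035  0.049 ]
drawer R [-0.1235 -0.003   0.049 ]
drawer R [-0.1247 -0.1294  0.049 ]
sc drawer L [-0.1272  0.1284  0.049 ]
sc drawer L [-0.1266 -0.0034  0.049 ]
sc drawer R [-0.1223 -0.0079  0.049 ]
sc drawer R [-0.1233 -0.1351  0.049 ]
lid [0.61   0.0057 0.2306] 0.002532568282155777 [0.0107 0.1356 0.2306] 1.1395990392786088
lid [ 0.6355 -0.2666  0.2297] 0.001081740880504279 [ 0.0106 -0.1378  0.2297] 1.136955496855611
tape [0.4794 0.0779 0.025 ] jar [ 0.5226 -0.352   0.085 ]
```

```bash
cat >> h.py <<'E'
np.set_printoptions(precision=4,suppress=True)
C=np.array([.6132,-.131,0]);YAW=.088
RC=R.from_euler('z',YAW)
def c2w(p): return C+RC.apply(p)
def w2c(p): return RC.inv().apply(np.array(p)-C)
# pitch>0: fingers tilt forward (+x)
def Rt(p=0.): 
    return RC*R.from_euler('y',-p)*R.from_matrix(np.diag([-1.,1,-1]))
def goto(pts,pitch=0.):
    s=ctrl.get_state();R0=R.from_rotvec(s['tool_rot'])
    print('t',s['time'],'chest tcp',w2c(s['position']),'F',s['ft_force'],'w',s['grip_width'])
    for p in pts:
        print(p,'shift mm',R0.inv().apply(c2w(p)-s['position'])*1000,'rot',(R0.inv()*Rt(pitch)).as_rotvec())
E
python3 - <<'E'
from h import *
print(w2c([.46,.2,.236]))
goto([w2c([.46,.2,.236]),(-.18,0,.236)])
E
```

```text
[-0.1235  0.3432  0.236 ]
t 0.15 chest tcp [-0.331   0.776   0.2357] F [-0.3857  0.0201 -0.5483] w 0.9981989349494274
[-0.1235  0.3432  0.236 ] shift mm [-367.6963 -308.4601    0.1726] rot [-0.0015 -0.0003 -0.4258]
(-0.18, 0, 0.236) shift mm [-457.993  -644.3342    0.6779] rot [-0.0015 -0.0003 -0.4258]
```

```bash
python3 -m handwheel '[[-45,-38,0,0,0,-0.05,-1],[-90,-76,0,0,0,-0.1,-1],[-135,-114,0,0,0,-0.16,-1],[-180,-152,0,0,0,-0.21,-1],[-225,-190,0,0,0,-0.26,-1],[-270,-228,0,0,0,-0.32,-1],[-320,-268,0,0,0,-0.37,-1],[-368,-308,0,0,0,-0.425,-1],[-368,-308,0,0,0,-0.425,-1]]' && python3 - <<'E'
from h import *
goto([(-.18,0,.236),(-.18,0,.04)])
E
```

```text
time: 1.27
position: [0.463, 0.195, 0.2366]
tool_rot: [-0.121, 3.138, -0.002]
ft_force: [-0.2, 0.1, 0.7]
grip_width: 1.003
t 1.275 chest tcp [-0.1209  0.338   0.2366] F [-0.2025  0.1313  0.676 ] w 1.003057892292579
(-0.18, 0, 0.236) shift mm [  55.4854 -338.572     1.1019] rot [-0.0015  0.0008 -0.0106]
(-0.18, 0, 0.04) shift mm [  55.6482 -338.281   197.1017] rot [-0.0015  0.0008 -0.0106]
```

```bash
python3 -m handwheel '[[8,-48,0,0,0,-0.01,-1],[16,-96,0,0,0,-0.01,-1],[24,-144,0,0,0,-0.01,-1],[32,-192,0,0,0,-0.01,-1],[40,-240,0,0,0,-0.01,-1],[48,-290,0,0,0,-0.01,-1],[55,-338,0,0,0,-0.01,-1],[55,-338,45,0,0,-0.01,-1],[55,-338,90,0,0,-0.01,-1],[55,-338,135,0,0,-0.01,-1],[55,-338,165,0,0,-0.01,-1],[55,-338,165,0,0,-0.01,-1]]' && python3 - <<'E'
from h import *
import cv2
goto([(-.18,0,.038),(-.09,0,.038)])
for n in("wrist","top"):cv2.imwrite(f'pics/{n}1.png',ctrl.get_image(n)[:,:,::-1])
E
```

```text
time: 2.78
position: [0.4333, -0.1396, 0.0696]
tool_rot: [0.153, -3.132, -0.001]
ft_force: [-0.7, -0.2, 1.1]
grip_width: 0.998
t 2.775 chest tcp [-0.18    0.0073  0.0696] F [-0.741  -0.2443  1.0941] w 0.9980968622839019
(-0.18, 0, 0.038) shift mm [-0.0942 -7.2903 31.6228] rot [ 0.0007 -0.0053  0.0099]
(-0.09, 0, 0.038) shift mm [-90.0885  -8.181   31.1416] rot [ 0.0007 -0.0053  0.0099]
```

View pics/wrist1.png

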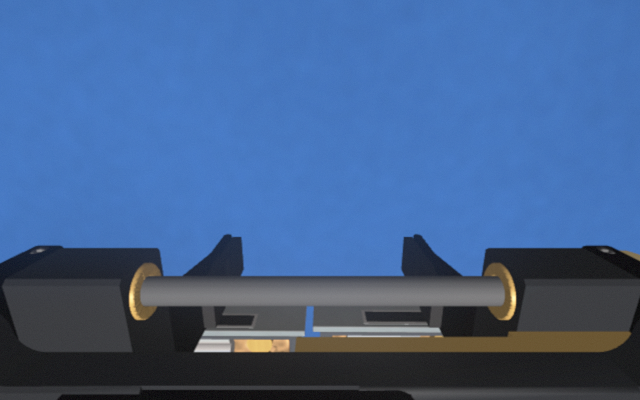

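View pics/top1.png

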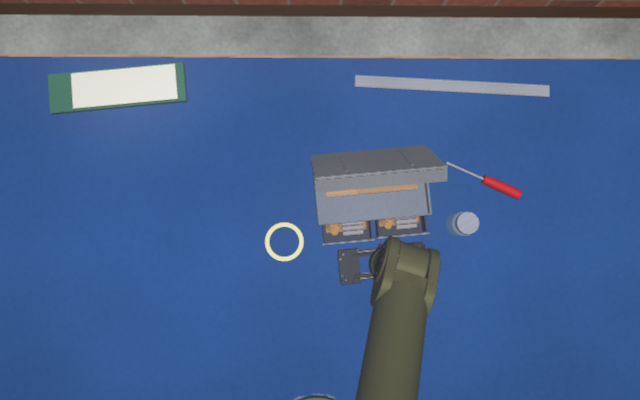

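The wrist view shows both drawer fronts ahead of the open fingers, with the gap at column 309 and the finger centre at about 322. The top view shows the gripper in front of the drawers, clear of the tape and jar. I'll lower, then push both drawers together.

```bash
python3 -m handwheel '[[0,-7,16,0,-0.005,0.01,-1],[0,-7,31,0,-0.005,0.01,-1],[0,-7,31,0,-0.005,0.01,-1],[-10,-7,31,0,-0.005,0.01,-1],[-20,-7,31,0,-0.005,0.01,-1],[-30,-8,31,0,-0.005,0.01,-1],[-38,-8,31,0,-0.005,0.01,-1],[-46,-8,31,0,-0.005,0.01,-1],[-54,-8,31,0,-0.005,0.01,-1],[-60,-8,31,0,-0.005,0.01,-1],[-66,-8,31,0,-0.005,0.01,-1]]' && python3 - <<'E'
from h import *
goto([(-.09,0,.038)])
E
```

```text
time: 4.25
position: [0.5013, -0.1425, 0.0401]
tool_rot: [-0.136, 3.135, 0.0]
ft_force: [-4.3, -1.4, 0.7]
grip_width: 1.003
t 4.25 chest tcp [-0.1125 -0.0017  0.0401] F [-4.3046 -1.3801  0.6645] w 1.0029322861941612
(-0.09, 0, 0.038) shift mm [-22.5137   1.6859   2.2227] rot [ 0.0001  0.0036 -0.0012]
```

Both drawers are moving: 4.3 N, which matches about 2 N each. I'll continue slowly.

```bash
python3 -m handwheel '[[-5,0,0,0,0,0,-1],[-10,0,0,0,0,0,-1],[-13,0,0,0,0,0,-1],[-16,0,0,0,0,0,-1]]' && python3 - <<'E'
from h import *
goto([(-.09,0,.038)])
E
```

```text
time: 4.75
position: [0.5175, -0.141, 0.0404]
tool_rot: [-0.137, 3.134, 0.0]
ft_force: [-4.2, -1.5, -2.3]
grip_width: 1.0
t 4.75 chest tcp [-0.0962 -0.0015  0.0404] F [-4.1981 -1.5257 -2.323 ] w 0.9997386712967142
(-0.09, 0, 0.038) shift mm [-6.2021  1.5061  2.4034] rot [ 0.0001  0.0044 -0.0008]
```

```bash
python3 -m handwheel '[[-2,0,0,0,0,0,-1],[-4,0,0,0,0,0,-1]]'; python3 -m handwheel '[[-1,0,0,0,0,0,-1],[-2,0,0,0,0,0,-1]]';python3 - <<'E'
from h import *
import cv2
goto([(-.09,0,.038)])
for n in("scene","wrist"):cv2.imwrite(f'pics/{n}2.png',ctrl.get_image(n)[:,:,::-1])
a=cv2.imread('pics/scene2.png')[140:340,240:400];cv2.imwrite('pics/scenec2.png',cv2.resize(a,None,fx=3,fy=3,interpolation=cv2.INTER_CUBIC))
E
```

```text
time: 5.0
position: [0.5188, -0.1407, 0.0404]
tool_rot: [0.139, -3.137, -0.002]
ft_force: [-14.2, -2.1, 7.7]
grip_width: 1.001
time: 5.25
position: [0.5188, -0.1407, 0.0403]
tool_rot: [0.138, -3.133, -0.004]
ft_force: [-17.9, -2.6, 10.7]
grip_width: 0.998
t 5.25 chest tcp [-0.0948 -0.0014  0.0403] F [-17.9114  -2.5676  10.7319] w 0.9976562058456218
(-0.09, 0, 0.038) shift mm [-4.8555  1.4012  2.2549] rot [ 0.0026 -0.005   0.0001]
```

View pics/scenec2.png

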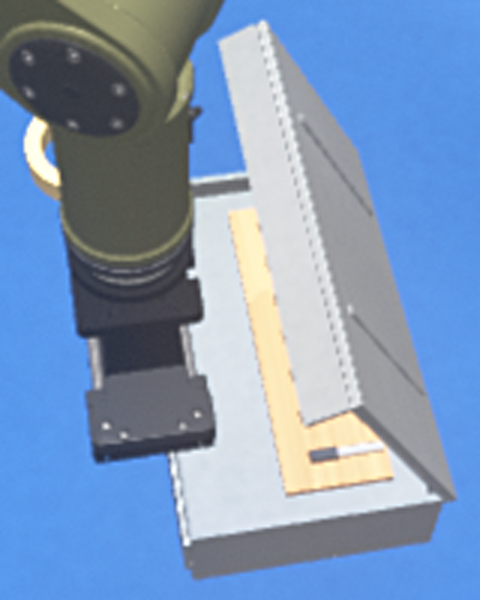

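The push has run into a hard stop: force rose to about 18 N with no further motion. I'll back off and check the drawer fronts.

```bash
python3 -m handwheel '[[15,0,0,0,0,0,-1],[45,0,0,0,0,0,-1],[75,0,0,0,0,0,-1],[80,0,-40,0,0,0,-1],[80,0,-90,0,0,0,-1],[80,0,-140,0,0,0,-1],[80,0,-190,0,0,0,-1],[80,0,-240,0,0,0,-1],[80,0,-260,0,0,0,-1],[80,0,-260,0,0,0,-1]]';python3 - <<'E'
from h import *
import cv2
goto([(-.15,0,.32),(.12,0,.32)])
for n in("scene","top"):cv2.imwrite(f'pics/{n}3.png',ctrl.get_image(n)[:,:,::-1])
a=cv2.imread('pics/scene3.png')[140:340,240:400];b=cv2.resize(a,None,fx=3,fy=3,interpolation=cv2.INTER_CUBIC);cv2.imwrite('pics/scenec3.png',b)
E
```

```text
time: 6.6
position: [0.4447, -0.1473, 0.3028]
tool_rot: [-0.137, 3.126, 0.002]
ft_force: [0.6, -0.4, -0.5]
grip_width: 1.001
t 6.6 chest tcp [-0.1693 -0.0014  0.3028] F [ 0.6321 -0.389  -0.4521] w 1.0008113377415244
(-0.15, 0, 0.32) shift mm [-19.4752   1.4157 -16.9868] rot [ 0.0006  0.013  -0.0002]
(0.12, 0, 0.32) shift mm [-289.4524    1.4593  -13.4788] rot [ 0.0006  0.013  -0.0002]
```

View pics/scenec3.png

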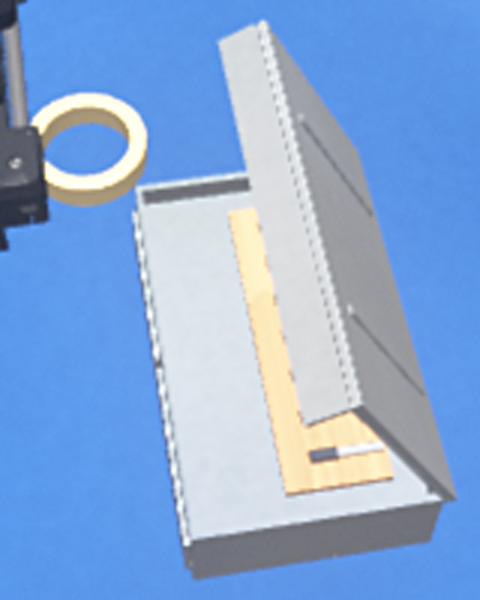

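View pics/top3.png

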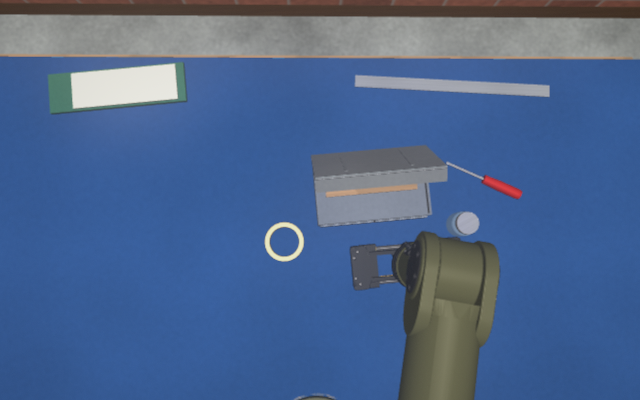

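```bash
python3 - <<'E'
from h import *
import cv2
s=lambda p:(p[0]/3+240-.3,p[1]/3+140-.3)
for p in((135,212),(156,356),(160,372),(187,543)):print(w2c(onz('scene',s(p),.049)))
for p in((139,188),(192,542)):print('front',w2c(onz('scene',s(p),.072)))
a=cv2.imread('pics/top3.png')[140:260,260:460];cv2.imwrite('pics/topc3.png',cv2.resize(a,None,fx=4,fy=4,interpolation=cv2.INTER_CUBIC))
E
```

```text
[-0.0823  0.1287  0.049 ]
[-0.083   0.0068  0.049 ]
[-0.082  -0.0058  0.049 ]
[-0.0814 -0.1276  0.049 ]
front [-0.0777  0.1334  0.072 ]
front [-0.0792 -0.1362  0.072 ]
```

View pics/topc3.png

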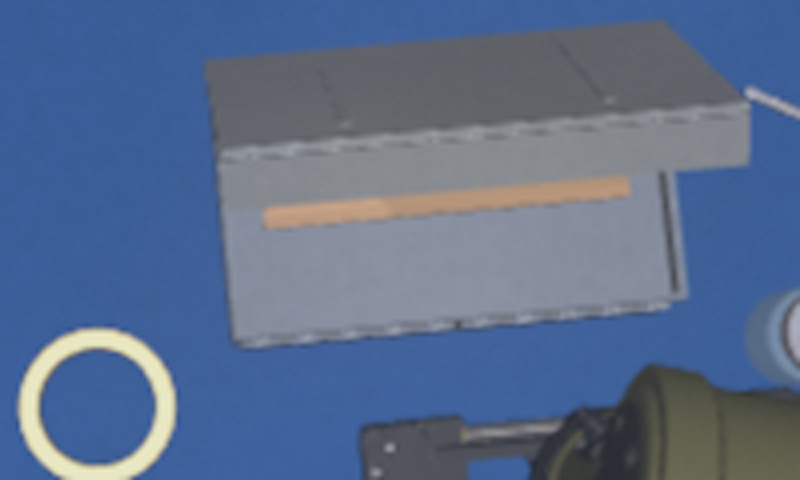

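Both fronts measure x ≈ -0.082, collinear and flush, so the drawers are home. Next I'll go over the lid and behind it, closing the fingers.

```bash
python3 -m handwheel '[[-20,1,-17,0,0.01,0,1],[-65,1,-17,0,0.01,0,1],[-110,1,-17,0,0.01,0,1],[-155,1,-16,0,0.01,0,1],[-200,1,-15,0,0.01,0,1],[-245,1,-14,0,0.01,0,1],[-289,1,-13,0,0.01,0,1],[-289,1,-13,0,0.01,0,1],[-289,1,-13,0,0.01,0,1]]';python3 - <<'E'
from h import *
import cv2
goto([(.12,0,.214),(.06,0,.214)])
for n in("scene",):cv2.imwrite(f'pics/{n}4.png',ctrl.get_image(n)[:,:,::-1])
E
```

```text
time: 7.82
position: [0.7297, -0.122, 0.313]
tool_rot: [0.135, -3.131, 0.001]
ft_force: [-0.8, 0.5, 0.3]
grip_width: 0.066
t 7.825 chest tcp [ 0.1169 -0.0013  0.313 ] F [-0.7772  0.4579  0.2596] w 0.06585572482807941
(0.12, 0, 0.214) shift mm [-3.8709  1.3193 98.9607] rot [-0.0002 -0.0075 -0.0019]
(0.06, 0, 0.214) shift mm [56.1273  1.2031 99.4116] rot [-0.0002 -0.0075 -0.0019]
```

View pics/scene4.png

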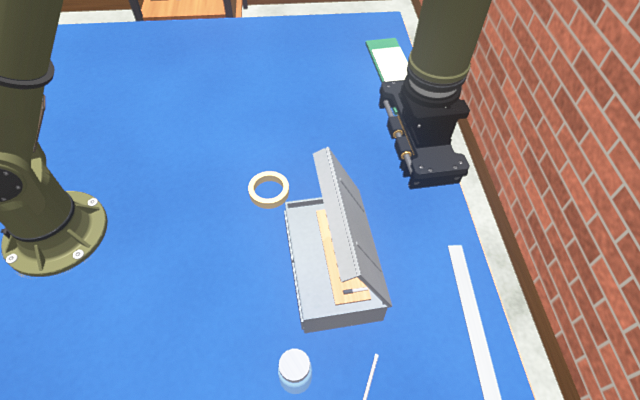

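The gripper is at (430,110), above and behind the lid, and the lid is unchanged. I'll lower it behind the lid, then advance slowly.

```bash
python3 -m handwheel '[[0,1,35,0,0,0,1],[0,1,70,0,0,0,1],[0,1,95,0,0,0,1],[0,1,95,0,0,0,1],[20,1,95,0,0,0,1],[40,1,95,0,0,0,1],[54,1,95,0,0,0,1],[62,1,95,0,0,0,1]]';python3 - <<'E'
from h import *
goto([(.04,0,.214),(.03,0,.214)])
E
```

```text
time: 8.88
position: [0.6678, -0.1265, 0.2226]
tool_rot: [0.136, -3.137, -0.0]
ft_force: [0.1, -0.3, 0.2]
grip_width: 0.005
t 8.875 chest tcp [ 0.0548 -0.0003  0.2226] F [ 0.0697 -0.3022  0.1682] w 0.004993786241903645
(0.04, 0, 0.214) shift mm [14.777   0.2473  8.5928] rot [ 0.0003 -0.0014 -0.0016]
(0.03, 0, 0.214) shift mm [24.7769  0.231   8.607 ] rot [ 0.0003 -0.0014 -0.0016]
```

```bash
python3 -m handwheel '[[11,0,4,0,0,0,1],[21,0,8,0,0,0,1],[28,0,12,0,0,0,1],[34,0,15,0,0,0,1],[40,0,18,0,0,0,1],[46,0,22,0,0,0,1]]';python3 - <<'E'
from h import *
import cv2
goto([(-.012,0,.1823)])
for n in("scene",):cv2.imwrite(f'pics/{n}5.png',ctrl.get_image(n)[:,:,::-1])
E
```

```text
time: 9.62
position: [0.622, -0.1299, 0.1979]
tool_rot: [0.137, -3.134, 0.001]
ft_force: [4.3, 0.1, 1.9]
grip_width: 0.004
t 9.625 chest tcp [0.0089 0.0003 0.1979] F [4.268  0.0704 1.8663] w 0.004404256476336047
(-0.012, 0, 0.1823) shift mm [20.8261 -0.352  15.7422] rot [-0.0003 -0.0045 -0.0006]
```

View pics/scene5.png

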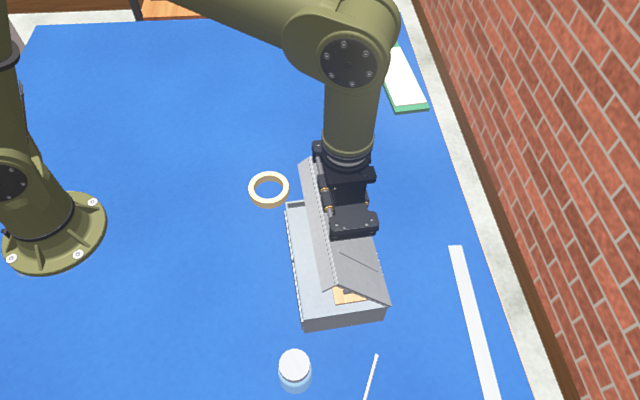

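The lid is following at 4–5 N, with its edge near (300–340, 160–290). I'll continue along the arc.

```bash
python3 -m handwheel '[[7,0,5,0,0,0,1],[14,0,10,0,0,0,1],[21,0,16,0,0,0,1],[27,0,23,0,0,0,1],[33,0,30,0,0,0,1],[38,0,38,0,0,0,1],[42,0,46,0,0,0,1],[46,0,54,0,0,0,1],[50,0,63,0,0,0,1],[53,0,72,0,0,0,1]]';python3 - <<'E'
from h import *
import cv2
goto([(-.05,0,.094)])
for n in("scene",):cv2.imwrite(f'pics/{n}6.png',ctrl.get_image(n)[:,:,::-1])
E
```

```text
time: 10.92
position: [0.5683, -0.1344, 0.1258]
tool_rot: [0.137, -3.133, -0.0]
ft_force: [0.2, 1.0, 2.5]
grip_width: 0.005
t 10.925 chest tcp [-0.045   0.0006  0.1258] F [0.1804 1.0302 2.4546] w 0.004628057366543925
(-0.05, 0, 0.094) shift mm [ 4.838  -0.5821 31.7795] rot [ 0.0004 -0.0058 -0.0008]
```

View pics/scene6.png

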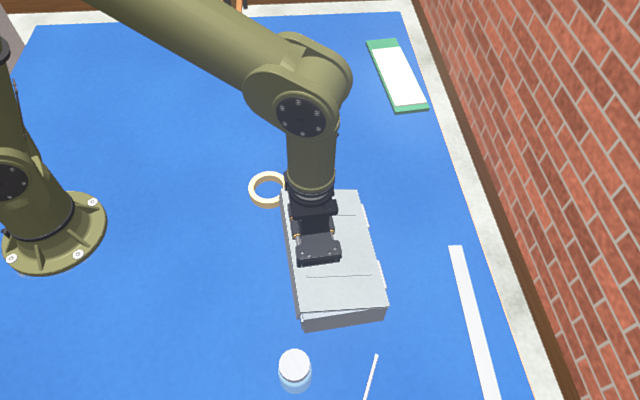

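The lid is nearly down, with a small wedge still visible at (340,312). I'll press straight down until it stops.

```bash
python3 -m handwheel '[[2,0,8,0,0,0,1],[3,0,16,0,0,0,1],[4,0,23,0,0,0,1],[5,0,29,0,0,0,1],[5,0,32,0,0,0,1],[5,0,34,0,0,0,1]]';python3 - <<'E'
from h import *
goto([(-.05,0,.094)])
E
```

```text
time: 11.72
position: [0.5634, -0.1351, 0.0943]
tool_rot: [0.136, -3.132, -0.002]
ft_force: [-9.9, 2.1, 25.1]
grip_width: 0.006
t 11.725 chest tcp [-0.0499  0.0003  0.0943] F [-9.8942  2.1154 25.1182] w 0.0055684624020031406
(-0.05, 0, 0.094) shift mm [ 0.0709 -0.3197  0.258 ] rot [ 0.0014 -0.0061 -0.0009]
```

The tip is at z = 0.080, the shut height, and it meets a 25 N stop. I'll lift away and check.

```bash
python3 -m handwheel '[[0,0,-15,0,0,0,1],[0,0,-60,0,0,0,1],[0,0,-110,0,0,0,1],[0,0,-160,0,0,0,1],[30,0,-200,0,0,0,1],[80,0,-210,0,0,0,1],[120,0,-210,0,0,0,1],[120,0,-210,0,0,0,1],[120,0,-210,0,0,0,1]]';python3 - <<'E'
from h import *
import cv2
goto([])
for n in("scene","top"):cv2.imwrite(f'pics/{n}7.png',ctrl.get_image(n)[:,:,::-1])
a=cv2.imread('pics/scene7.png')[140:390,240:400];b=cv2.resize(a,None,fx=2.4,fy=2.4,interpolation=cv2.INTER_CUBIC)
a=cv2.imread('pics/top7.png')[140:260,260:460];c=cv2.resize(a,None,fx=2,fy=2,interpolation=cv2.INTER_CUBIC)
import numpy as np
o=np.zeros((600,784,3),np.uint8);o[:600,:384]=b;o[:240,384:784]=c;cv2.imwrite('pics/both7.png',o)
E
```

```text
time: 12.85
position: [0.4461, -0.145, 0.3035]
tool_rot: [0.137, -3.136, -0.001]
ft_force: [0.6, 0.7, 0.0]
grip_width: 0.008
t 12.85 chest tcp [-0.1677  0.0008  0.3035] F [0.6434 0.6516 0.0005] w 0.007715812656263934
```

View pics/both7.png

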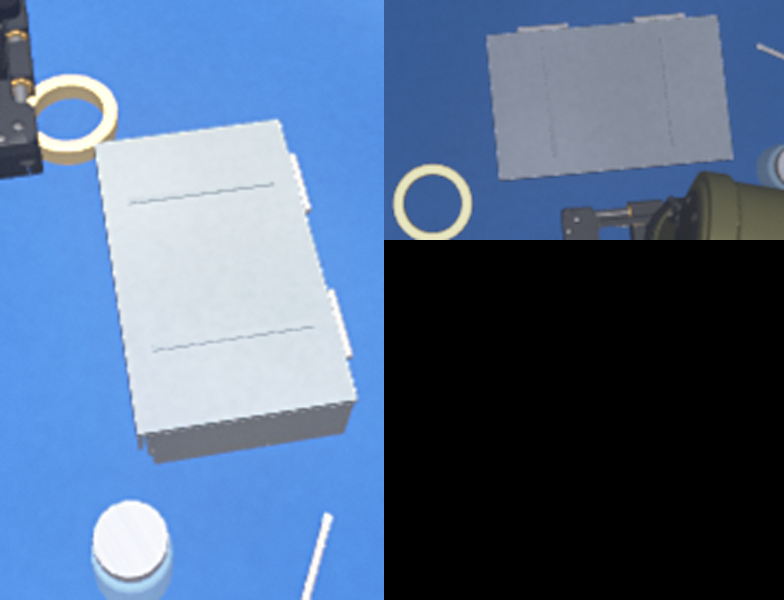

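View pics/top7.png

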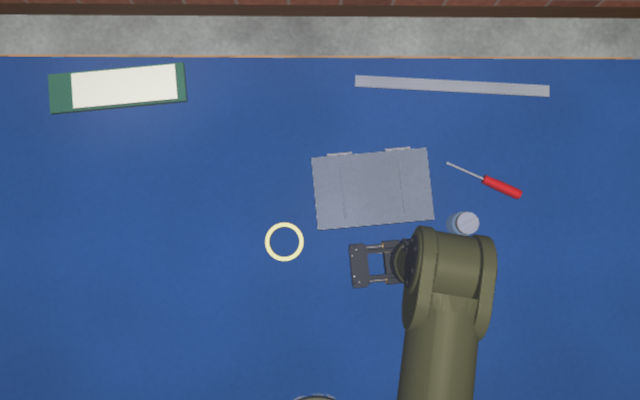

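```bash
python3 - <<'E'
from h import *
for q,p in(((96,145),(114,179)),((137,434),(349,159))):
    P,e=tri((p[0]/2+260-.25,p[1]/2+140-.25),(q[0]/2.4+240-.3,q[1]/2.4+140-.3));print(w2c(P),e)
E
```

```text
[-0.0917  0.1389  0.0757] 0.0017786008331322635
[-0.093  -0.1378  0.0806] 0.001978937879265391
```

The lid edge measures x ≈ -0.092 and z ≈ 0.076–0.081, against the expected -0.092 and 0.080, so it is shut. The bystanders are at their starting pixels, so I'm handing in.

```bash
python3 -c "
from bench import ctrl
print(ctrl.close_job())"
```

```text
the job is handed in; nothing more can be done
None
```

I pushed both drawers home together with the open fingertips, then closed the lid from behind along its arc and pressed it down to its stop. I handed the job in at about 13 s; no verdict is reported.

- **Drawers:** before the lid went down, both fronts measured 82–83 mm in front of the chest's origin. Home is 84 mm, so they agree within camera error. The drawers slid at about 4 N, and the final push against the stop reached about 18 N.
- **Lid:** its front corners measured about 92 mm in front of the origin and 76 to 81 mm high, against 92 and 80 expected. The two heights differ by 5 mm, which I put down to pixel error. The fingertip stopped at 80 mm with about 25 N, which also says it is shut.
- **Drawers after closing:** the shut lid hides most of the drawer fronts, so I did not measure them again. The fingers only touched the lid's outer side after that.
- **Jar, tape roll, screwdriver:** they looked unmoved in the last top view; I compared them by eye only.
- **Arm:** it was clear of everything at the end, with a wrist force of about 1 N.

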